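Make up the drilling kit and the collet kit on their tool boards

ROBOT

A 6-joint arm with a two-finger parallel gripper is mounted at the origin on a cart in front of the work surface, level with it; the furniture and walls round the work are solid. World frame = base frame: x ahead of the robot, y to its left, z up, the work surface at z = 0. Lengths are in mm, angles in degrees, forces in N, time in s.
With the tool pointing down it reaches from about 425 to 1125 mm from the base axis. Payload 14.9 kg.
Tool frame: the origin (TCP) lies at the very end of the fingers, on their centre line; the grasp point (between the pads) lies 19 mm behind it (r.hold_point_z is the distance from the TCP to the grasp point, in mm); z points along the fingers, y is the line along which they close (so a half turn about z gives the same grasp; the last joint's range is limited). The gripper opens to 91 mm and grips with 3 to 60 N. Pads are 32 mm wide; open, the fingers measure 118 mm over their backs; the gripper's body (76 mm by 178 mm) begins 60 mm behind the grasp point.
Start: joints at [-66.709, 21.709, 99.362, -0, 58.929, -1.908], TCP at [298.029, -633.401, 213.932] pointing down, gripper open.
Joint ranges: [-158.91, 158.91], [-42.39, 125.64], [0.06, 152.35], [-60.88, 240.88], [17.5, 164.5], [-176.32, 176.32]. Speed limits (degrees/s): [108.29, 108.29, 136.94, 180, 180, 180].

INTERFACE

Orientations are given as a 3x3 rotation matrix whose columns are the frame's x, y, z axes.
In Python, from bench import readout, camera, camera_params, workorder, find_in, r gives the robot as it stands.
- The arm moves only by the shell command python3 -m handwheel 'ROWS'. ROWS is text: rows parted by semicolons, each of 7 numbers parted by spaces: the shift along the tool's x, y, z in m, then the turn, a rotation vector about the tool's x, y, z in rad, then the finger opening in m, from 0 to 0.0912. A call has 1 to 12 rows; each row shifts and turns the commanded pose from where the row before left it, along the tool's axes as they then stand; what a row does not reach is not made up. A row lasts 1/12 s, in which the tool goes at most 41.7 mm and 7.16 degrees, less where a joint would pass 70% of its speed; a pose out of reach is approached as far as the arm can. A call is refused whole if a number of a shift passes 0.0417 or a number of a turn 0.125, either way. A call with a gripper value outside its range is refused whole. The fingers move at their own pace and stop on an object; the grip force is fixed at half the most. Time passes only in rows, so rows that do not move let the fingers close. It gives the time, the measured TCP pose, the force, the opening and the grip force at its end, in the units of the state.
- readout.state(): the state, without advancing time (a new reading comes with each control period).
- camera(name): name is "scene" or "top" or "wrist"; returns the picture (420x560x3 uint8, blue, green, red); there is no depth.
- camera_params(name): a dict with "intrinsics" (3x3 intrinsics, pixels), "pose" (4x4, takes a point from camera to world coordinates). Camera axes: x right, y down, z forward; pixel columns grow to the right and rows downward; lengths in mm; the calibration is good to about 2 mm. A picture is of the moment at which its call begins: read the wrist's pose just before it. camera_params takes no time and is no camera call; for the wrist camera it gives the pose at the moment of the call.
- workorder.finish_job(): hands the job in; it is judged then, once.
Trained networks look in the newest picture that a camera, given by its name, has taken for a name from the list of things; names that differ only in an ending like _2 or _b are one class to them, and where a whole thing is asked for, a point or a joint stands for the part that bears it (a point fixed in the world has none). Each returns a list of dicts, best first, with "score" (0 to 1); they miss things now and then, are a little off and sometimes report something else, mostly with a low value. They report only what shows in the picture. A call takes as long as a camera call. They do not tell look-alikes from the thing itself.
- find_in(camera, target): "location" ([row, column] in pixels, amid what is visible of it).
The state is a dict: "t": time; "joint_pos": joint angles; "dq": joint speeds; "joint_efforts": joint torques, N m; "tool_pos": TCP position; "eef_rot": TCP orientation; "force": force on the tool from outside, world axes, zero at the start; "moment": the same for the moment, N m; "width": opening from 0.0 (shut) to 1.0 (fully open); "finger_force": force on a finger pad.
Only numpy, scipy, OpenCV 4.12 (cv2) and the standard library are available. Lean on these libraries where they do the work, as an engineer would, in place of code of your own. Each camera call takes 0.05 s, during which the arm holds its last target. There are 200 camera calls.

TASK

Make up two tool kits for the mill from the stock lying between the two tool boards. The drilling board (two narrow grooves and a large round bore) gets the centre punch in its shorter groove, the shorter of the two twist drills in its longer groove, and the drill chuck standing upright in its bore; the collet board (one wide groove and a smaller round bore) gets the shorter of the two spanners in its groove and the spring collet standing upright in its bore. Everything goes right down onto the floor of its own recess; leave the longer drill and the longer spanner where they lie.

Things in the scene. Friction and masses are not known exactly. Their poses are not given: they have to be found in the camera images.
- drilling_board: Plywood board on black liner, fixed, 110 (x) x 244 (y) x 15 mm; origin mid underside, y lengthwise, z up. Recess floors 6 mm above the bench. Drill groove 26 (x) x 147 (y) mm, centre x +26, y -36; punch groove 27 x 124, centre x -26, y -36; chuck bore 60 mm across at x 0, y +80. A finger channel (y -66 to -6), same depth, crosses it at mid-groove. May swap sides with the other board.
- collet_board: Plywood board on black liner, fixed, 110 (x) x 216 (y) x 15 mm; origin mid underside, y lengthwise, z up. Recess floors 6 mm above the bench. Spanner groove 50 (x) x 192 (y) mm, centre x +24, y 0; collet bore 46 mm across at x -28, y +64. A finger channel (y -30 to +30), same depth, crosses the whole board at mid-groove, for fingers beside a tool held at its middle.
- short_drill_mid (a point): The shorter twist drill, bright steel, 133 mm long and 10 mm thick, lying on the bench (about 0.07 kg). Origin at its centre (half-way along, half-way up); its y axis runs along its length, z up.
- punch_mid (a point): The centre punch, black steel, round, 110 mm long and 11 mm thick, pointed at one end, lying on the bench (about 0.06 kg). Origin at its centre (half-way along, half-way up); its y axis runs along its length, z up.
- chuck_mid (a point): The drill chuck, a bright steel round body 44 mm across at its widest and 86 mm tall with a thinner stub on top, standing on its jaws (about 0.6 kg). Origin on its axis, 43 mm above its foot; z is its axis, up.
- short_spanner_mid (a point): The shorter combination spanner, bright steel, 176 mm long, 34 mm wide at the heads, 6 mm thick, with a shank 12 mm wide at the middle, lying flat on the bench (about 0.11 kg). Origin at its centre (half-way along, half-way up); its y axis runs along its length, z up.
- collet_mid (a point): The spring collet, a bright steel slotted sleeve 47 mm tall, its wider top 33 mm across, standing between the boards (about 0.09 kg). Origin on its axis, 23.5 mm above its foot; z is its axis, up.
- long_drill_mid (a point): The longer twist drill, bright steel, 150 mm long and 12 mm thick, lying on the bench; it is left there. Origin at its centre (half-way along, half-way up); its y axis runs along its length, z up.
- long_spanner_mid (a point): The longer combination spanner, bright steel, 222 mm long, 42 mm wide at the heads, 6 mm thick, lying on the bench; it is left there. Origin at its centre (half-way along, half-way up); its y axis runs along its length, z up.
Things that resemble listed ones, but are neither listed nor needed, are in the scene too. What is shaped like the part that bears chuck_mid but brown is not meant.

How it is judged (in metres and radians):
At the end, for the whole second after the job is handed in: Shorter drill and punch on the floors of their grooves (centred within 10 mm, 0.2 rad), shorter spanner likewise (11 mm); chuck (16 mm) and collet (12 mm) upright in their bores, 0.1 rad; heights within 3.5 mm of fully down. Longer drill and spanner within 30 mm of their start; all at rest (x of short_drill_mid in the frame of drilling_board between 0.016 and 0.036 m and y of short_drill_mid in the frame of drilling_board between -0.046 and -0.026 m and z of short_drill_mid in the frame of drilling_board below 0.0145 m and angle between the y axis of each of short_drill_mid, punch_mid and the y axis of drilling_board, either way round below 0.2 rad and x of punch_mid in the frame of drilling_board between -0.036 and -0.016 m and y of punch_mid in the frame of drilling_board between -0.046 and -0.026 m and z of punch_mid in the frame of drilling_board below 0.015 m and x of chuck_mid in the frame of drilling_board between -0.016 and 0.016 m and y of chuck_mid in the frame of drilling_board between 0.064 and 0.096 m and z of chuck_mid in the frame of drilling_board below 0.0525 m and angle between each of chuck_mid, collet_mid's own z axis and vertical below 0.1 rad and x of short_spanner_mid in the frame of collet_board between 0.013 and 0.035 m and y of short_spanner_mid in the frame of collet_board between -0.011 and 0.011 m and z of short_spanner_mid in the frame of collet_board below 0.0125 m and angle between the y axis of short_spanner_mid and the y axis of collet_board, either way round below 0.2 rad and x of collet_mid in the frame of collet_board between -0.04 and -0.016 m and y of collet_mid in the frame of collet_board between 0.052 and 0.076 m and z of collet_mid in the frame of collet_board below 0.033 m and distance of each of long_drill_mid, long_spanner_mid from where it was at the start of the episode below 0.03 m and linear speed of each of short_drill, punch, chuck, short_spanner, collet below 0.02 m/s); the robot touches nothing.
It also fails if it takes over 120 s, if anything falls off the work surface, if the arm or the gripper's body presses on something with over 40 N, if the wrist force passes 120 N, or if a joint passes its speed limit or range.

## Working session

There is one attempt and no reset: what is moved stays moved. The work goes in short steps, Python scripts to look and compute and a shell command to move; the robot and the scene stay as the last step left them, time stands still between calls to the robot, and variables do not carry over. Pictures are saved under pics/ and viewed, at most 17 in all, crops included, and the job is handed in when it is done.

```bash
ls; mkdir -p pics; python3 - <<'E'
from bench import readout, camera, camera_params, find_in
import cv2
s=readout.state(); print(s)
for n in ("top","scene"):
    cv2.imwrite(f"pics/{n}0.png",camera(n)); p=camera_params(n); print(n,p["intrinsics"],p["pose"])
    for t in ["drilling_board","collet_board","short_drill_mid","punch_mid","chuck_mid","short_spanner_mid","collet_mid","long_drill_mid","long_spanner_mid"]:
        print(t,[(d["location"],round(d["score"],2)) for d in find_in(n,t)] if n=="top" else "")
E
```

```text
pics
{'t': 0.0, 'joint_pos': array([-6.67095620e+01,  2.17381368e+01,  9.93931787e+01, -1.48619006e-03,
        5.89295328e+01, -1.90819654e+00]), 'dq': array([-0.01541467, -0.05126446,  0.04473504,  0.07173298,  0.02153253,
        0.0477596 ]), 'joint_efforts': array([ 8.99500992e-04, -7.63722467e+01, -4.34370553e+01,  6.50182832e-02,
        4.23944998e-02, -7.44717295e-05]), 'tool_pos': array([ 297.86870448, -633.04752095,  213.31388182]), 'eef_rot': array([[ 9.04831497e-01,  4.25769618e-01, -4.40314992e-04],
       [ 4.25769845e-01, -9.04830981e-01,  9.66678693e-04],
       [ 1.31717714e-05, -1.06215418e-03, -9.99999436e-01]]), 'force': array([ 0.05862149,  0.77830219, -0.29400786]), 'moment': array([0.02682344, 0.04440243, 0.04421247]), 'finger_force': 0.0, 'width': 0.9991005498150436}
top [[418.94406029   0.         289.01635359]
 [  0.         418.94406029 216.18616736]
 [  0.           0.           1.        ]] [[ 2.91796440e-02 -9.74184523e-01  2.23859473e-01  3.32832211e+02]
 [-9.99574182e-01 -2.84266003e-02  6.58656386e-03 -1.06827480e+01]
 [-5.29648062e-05 -2.23956343e-0
[... 357 characters left out ...]
[([206.7, 282.8], 0.96)]
collet_mid [([255.5, 226.2], 0.7)]
long_drill_mid [([265.9, 288.2], 0.54), ([202.9, 280.4], 0.38)]
long_spanner_mid [([169.0, 278.8], 0.61)]
scene [[544.85945842   0.         274.68225243]
 [  0.         544.85945842 218.98865608]
 [  0.           0.           1.        ]] [[-8.59480439e-01 -3.26848483e-01  3.93018376e-01 -1.01345338e+02]
 [-5.10703569e-01  5.16274033e-01 -6.87490354e-01  1.08796187e+03]
 [ 2.17999974e-02 -7.91600399e-01 -6.10650119e-01  1.02471008e+03]
 [ 0.00000000e+00  0.00000000e+00  0.00000000e+00  1.00000000e+00]]
drilling_board 
collet_board 
short_drill_mid 
punch_mid 
chuck_mid 
short_spanner_mid 
collet_mid 
long_drill_mid 
long_spanner_mid
```

```bash
python3 - <<'E'
import cv2
im=cv2.imread("pics/top0.png")
cv2.imwrite("pics/top0c.png",cv2.resize(im[130:330,90:490],None,fx=2,fy=2,interpolation=cv2.INTER_CUBIC))
E
```

```text
(no output)
```

View pics/top0c.png

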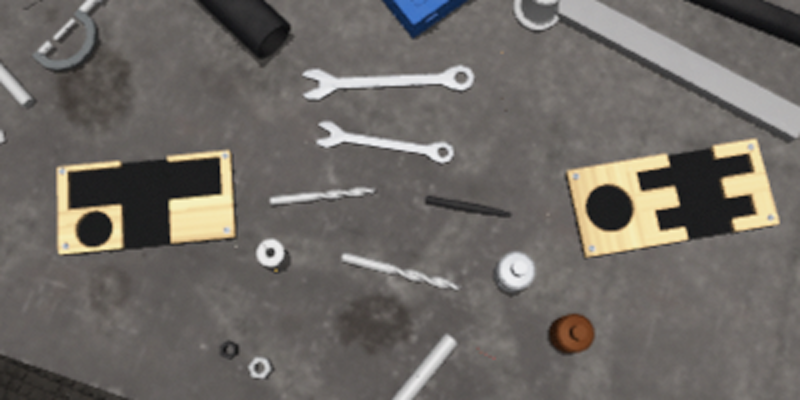

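View pics/scene0.png

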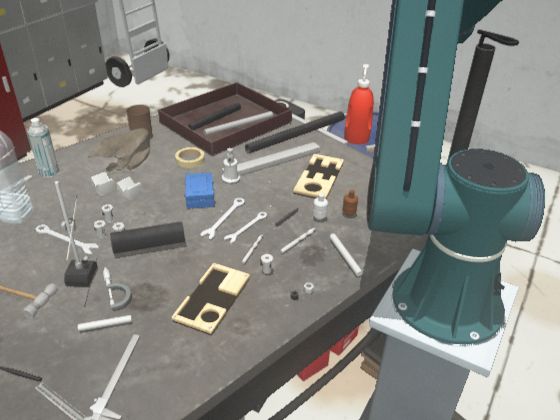

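The top crop shows the collet board on the left (its bore lower left) and the drilling board on the right (its bore on the left).
- **Drills:** crop (322,197) is the shorter, about 105 px, and (400,272) the longer, about 120 px.
- **Spanners:** (385,142) is the shorter and (388,83) the longer.
- **Others:** punch at (468,206), bright chuck at (515,272), brown look-alike at (572,333), collet at (270,253).

Next I measure these in mm.

```bash
cat > h.py <<'E'
import numpy as np, cv2
from bench import readout, camera, camera_params, find_in
def proj(P,uv,z):
    K=np.array(P["intrinsics"]);T=np.array(P["pose"]);uv=np.atleast_2d(uv).astype(float)
    d=np.c_[uv,np.ones(len(uv))]@np.linalg.inv(K).T@T[:3,:3].T
    return (T[:3,3]+d*((z-T[2,3])/d[:,2])[:,None])[:,:2]
def pix(P,X):
    K=np.array(P["intrinsics"]);T=np.array(P["pose"]);c=(np.atleast_2d(X)-T[:3,3])@T[:3,:3]
    q=c@K.T; return q[:,:2]/q[:,2:]
def comp(mask,uv):
    n,l,st,ce=cv2.connectedComponentsWithStats(mask.astype(np.uint8)*255)
    v,u=np.nonzero(l); i=np.argmin((u-uv[0])**2+(v-uv[1])**2)
    return l==l[v[i],u[i]]
def bar(P,m,z):
    c,_=cv2.findContours(m.astype(np.uint8),cv2.RETR_EXTERNAL,cv2.CHAIN_APPROX_NONE)
    c=max(c,key=len)[:,0]
    (x,y),(a,b),t=cv2.minAreaRect(proj(P,c,z).astype(np.float32))
    if a<b: a,b,t=b,a,t+90
    return round(x,1),round(y,1),"len",round(a,1),round(b,1),"dir",round((t+90)%180-90,1)
E
python3 - <<'E'
from h import *
im=cv2.imread("pics/top0.png");P=camera_params("top")
hsv=cv2.cvtColor(im,cv2.COLOR_BGR2HSV);g=cv2.cvtColor(im,cv2.COLOR_BGR2GRAY)
br=(g>140)&(hsv[...,1]<60); wood=(hsv[...,1]>60)&(g>110); dk=g<45
f=lambda x,y:(90+x/2,130+y/2)
for n,m,uv,z in [("short drill",br,f(322,197),5),("long drill",br,f(400,272),6),("short sp",br,f(385,142),6),("long sp",br,f(388,83),6),("punch",dk,f(468,206),5.5),("collet",br,f(270,250),47),("chuck",br,f(515,270),70),
   ("dboard",wood|dk,f(590,180),15),("cboard",wood|dk,f(80,165),15)]:
    print(n,bar(P,comp(m,uv),z))
print("dbore c",proj(P,[f(609,207)],15),"cbore",proj(P,[f(94,228)],15))
E
```

```text
short drill (538.8, 92.3, 'len', 128.7, 9.5, 'dir', -82.2)
long drill (446.1, -8.4, 'len', 146.3, 11.9, 'dir', 76.6)
short sp (609.5, 14.9, 'len', 174.8, 32.8, 'dir', 83.7)
long sp (690.9, 13.8, 'len', 220.7, 41.1, 'dir', -86.7)
punch (528.8, -71.0, 'len', 63.7, 3.8, 'dir', 80.7)
collet (460.2, 146.3, 'len', 31.2, 31.0, 'dir', -88.3)
chuck (443.7, -143.6, 'len', 41.7, 41.6, 'dir', 0.1)
dboard (547.4, -345.2, 'len', 246.5, 112.3, 'dir', -78.6)
cboard (522.4, 310.5, 'len', 219.0, 112.9, 'dir', -82.6)
dbore c [[ 531.28744938 -266.63305355]] cbore [[486.39991818 369.01293668]]
```

```bash
python3 -m handwheel '0 0 -0.01 0 0 -0.12 0.09;0 0 -0.01 0 0 -0.12 0.09;0 0 -0.01 0 0 -0.12 0.09;0 0 -0.01 0 0 -0.12 0.09;0 0 -0.01 0 0 -0.12 0.09;0 0 0 0 0 -0.12 0.09;0 0 0 0 0 -0.12 0.09;0 0 0 0 0 -0.12 0.09;0 0 0 0 0 -0.12 0.09;0 0 0 0 0 -0.12 0.09'
cat >> h.py <<'E'
def go(x,y,z=None,yaw=None):
    "print the shift in tool axes (mm) and turn about tool z (rad) to a target"
    s=readout.state();R=s["eef_rot"];p=s["tool_pos"]
    d=np.array([x,y,p[2] if z is None else z])-p
    cy=np.degrees(np.arctan2(R[1,0],R[0,0])); t=0 if yaw is None else -np.radians((yaw-cy+90)%180-90)
    print("at",p.round(1),"yaw",round(cy,1),"| shift",(R.T@d).round(1),"turn",round(t,4),"t",round(s["t"],1))
E
python3 -c "
from h import *
go(444,-110,260,97)"
```

```text
t: 1.38
tool_pos: [298.0, -633.4, 264.0]
eef_rot: [[-0.075, 0.997, 0.0], [0.997, 0.075, -0.0], [-0.0, 0.0, -1.0]]
force: [-0.6, 0.3, -0.0]
width: 0.986
finger_force: 0.0
at [ 298.  -633.4  264. ] yaw 94.3 | shift [511.  184.8   4. ] turn -0.0472 t 1.4
```

```bash
python3 -m handwheel '0.037 0.0154 0 0 0 -0.004 0.09;0.037 0.0154 0 0 0 -0.004 0.09;0.037 0.0154 0 0 0 -0.004 0.09;0.037 0.0154 0 0 0 -0.004 0.09;0.037 0.0154 0 0 0 -0.004 0.09;0.037 0.0154 0 0 0 -0.004 0.09;0.037 0.0154 0 0 0 -0.004 0.09;0.037 0.0154 0 0 0 -0.004 0.09;0.037 0.0154 0 0 0 -0.004 0.09;0.037 0.0154 0 0 0 -0.004 0.09;0.037 0.0154 0 0 0 -0.004 0.09;0 0 0 0 0 0 0.09'
python3 - <<'E'
from h import *
s=readout.state();im=camera("wrist");P=camera_params("wrist");cv2.imwrite("pics/w1.png",im)
print(s["t"],s["tool_pos"],P["intrinsics"],P["pose"])
print("tcp pix",pix(P,[s["tool_pos"]]))
for t in ["chuck_mid","punch_mid","drilling_board","long_drill_mid"]:
    print(t,[(np.round(d["location"],1),round(d["score"],2)) for d in find_in("wrist",t)])
E
```

```text
t: 2.38
tool_pos: [431.5, -208.1, 264.0]
eef_rot: [[-0.117, 0.993, 0.0], [0.993, 0.117, 0.001], [0.001, 0.001, -1.0]]
force: [-0.0, -0.9, -0.1]
width: 0.984
finger_force: 0.0
2.3833 [ 431.48955901 -208.14983556  264.0477989 ] [[332.64174818   0.         282.82991171]
 [  0.         332.64174818 209.45674809]
 [  0.           0.           1.        ]] [[ 9.93222047e-01  1.11316248e-01  3.34463604e-02  4.22448259e+02]
 [ 1.16221298e-01 -9.55095703e-01 -2.72552394e-01 -1.32926130e+02]
 [ 1.60496530e-03  2.74592226e-01 -9.61559428e-01  4.35198545e+02]
 [ 0.00000000e+00  0.00000000e+00  0.00000000e+00  1.00000000e+00]]
tcp pix [[282.76303619 255.8523907 ]]
chuck_mid [(array([181.1, 235.9]), 0.93), (array([129. , 302.2]), 0.89)]
punch_mid [(array([ 85.7, 377.3]), 0.72)]
drilling_board []
long_drill_mid [(array([ 32. , 305.6]), 0.61)]
```

View pics/w1.png

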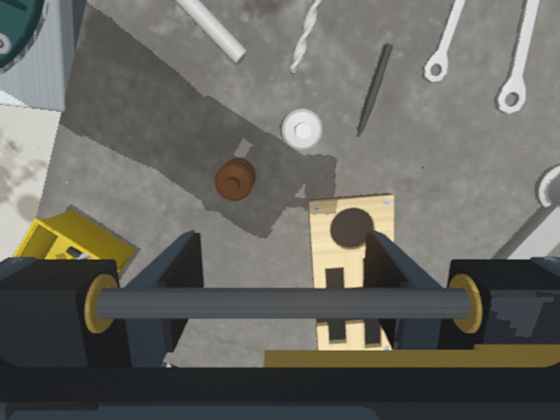

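The wrist view shows the bright chuck at pixel (302,129), the brown look-alike at (236,180), the punch from (388,45) to (361,135), and the drilling board's bore at (351,228). I'll take the bright chuck.

```bash
python3 - <<'E'
from h import *
im=cv2.imread("pics/w1.png");P=camera_params("wrist")
hsv=cv2.cvtColor(im,cv2.COLOR_BGR2HSV);g=cv2.cvtColor(im,cv2.COLOR_BGR2GRAY)
m=comp((g>135)&(hsv[...,1]<60),(302,129))
for z in (43,60,65): print("chuck",z,bar(P,m,z))
print("stub",proj(P,[(303,130)],86))
dk=g<75; m=comp(dk,(374,90)); print("punch",bar(P,m,5.5))
m=comp(dk,(351,228)); print("bore top-plane",bar(P,m,15)); 
T=camera_params("top"); print("punch top", proj(T,[(320.3,233.3)],5.5),"chk", pix(P,[[531.5,-266.7,15],[529,-71,5.5]]))
go(443.5,-144,37)
E
```

```text
chuck 43 (449.4, -153.3, 'len', 55.4, 51.4, 'dir', -74.9)
chuck 60 (448.2, -152.6, 'len', 53.0, 49.2, 'dir', -74.9)
chuck 65 (447.9, -152.4, 'len', 52.3, 48.5, 'dir', -74.9)
stub [[ 444.71883133 -149.23261698]]
punch (525.8, -94.4, 'len', 102.9, 4.4, 'dir', 81.2)
bore top-plane (450.8, -429.1, 'len', 895.2, 349.7, 'dir', 6.3)
punch top [[528.2209152  -83.29712549]] chk [[353.22448545 225.09001859]
 [377.10586732  68.34046881]]
at [ 430.4 -213.9  264. ] yaw 96.4 | shift [ 68.   20.8 227. ] turn 0 t 2.6
```

```bash
python3 -m handwheel '0.017 0.0055 0.01 0 0 0 0.09;0.017 0.0055 0.01 0 0 0 0.09;0.017 0.0055 0.01 0 0 0 0.09;0.017 0.0055 0.01 0 0 0 0.09;0 0 0.03 0 0 0 0.09;0 0 0.03 0 0 0 0.09;0 0 0.03 0 0 0 0.09;0 0 0.03 0 0 0 0.09;0 0 0.03 0 0 0 0.09;0 0 0.03 0 0 0 0.09;0 0 0.007 0 0 0 0.09;0 0 0 0 0 0 0.09'
python3 - <<'E'
from h import *
go(444.5,-143.7,37)
im=camera("wrist");cv2.imwrite("pics/w2.png",im)
E
```

```text
t: 3.63
tool_pos: [443.4, -143.4, 35.3]
eef_rot: [[-0.111, 0.994, -0.004], [0.994, 0.111, 0.001], [0.002, -0.004, -1.0]]
force: [-0.5, 0.1, 0.6]
width: 0.985
finger_force: 0.0
at [ 443.4 -143.4   35.3] yaw 96.4 | shift [-0.4  1.1 -1.7] turn 0 t 3.6
```

View pics/w2.png

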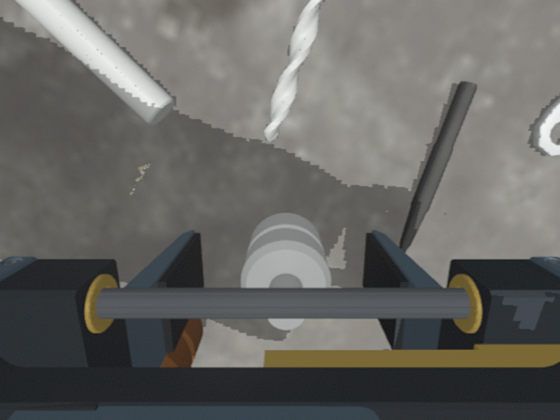

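The chuck stands centred between the fingers (pixel about 286,280) and the brown look-alike is clear at lower left. Closing.

```bash
python3 -m handwheel '0 0 0 0 0 0 0.02;0 0 0 0 0 0 0.02;0 0 0 0 0 0 0.02;0 0 0 0 0 0 0.02;0 0 0 0 0 0 0.02;0 0 0 0 0 0 0.02;0 0 -0.01 0 0 0 0.02;0 0 -0.02 0 0 0 0.02;0 0 -0.02 0 0 0 0.02;0 0 -0.02 0 0 0 0.02;0 0 0 0 0 0 0.02'
python3 - <<'E'
from h import *
go(531.5,-266.8,None,101.4)
E
```

```text
t: 4.6
tool_pos: [446.2, -143.5, 110.2]
eef_rot: [[-0.113, 0.994, 0.004], [0.994, 0.113, -0.002], [-0.002, 0.004, -1.0]]
force: [1.8, -0.7, -5.0]
width: 0.464
finger_force: 30.0
at [ 446.2 -143.5  110.2] yaw 96.5 | shift [-132.2   70.8    0.5] turn -0.0859 t 4.6
```

```bash
python3 -m handwheel '-0.01 0.005 0 0 0 0 0.02;-0.022 0.012 0 0 0 0 0.02;-0.025 0.0135 0 0 0 0 0.02;-0.025 0.0135 0 0 0 0 0.02;-0.025 0.0135 0 0 0 0 0.02;-0.015 0.008 0 0 0 0 0.02;-0.01 0.005 0 0 0 0 0.02;0 0 0 0 0 0 0.02;0 0 0 0 0 0 0.02;0 0 0 0 0 0 0.02;0 0 0 0 0 0 0.02'
python3 - <<'E'
from h import *
s=readout.state();P=camera_params("wrist");im=camera("wrist");cv2.imwrite("pics/w3.png",im);np.save("w3.npy",P["pose"])
go(531.5,-266.8,None)
E
```

```text
t: 5.52
tool_pos: [528.9, -265.2, 106.5]
eef_rot: [[-0.113, 0.994, -0.001], [0.994, 0.113, 0.001], [0.001, -0.001, -1.0]]
force: [0.0, 0.3, -6.3]
width: 0.461
finger_force: 30.0
at [ 529.1 -265.3  106.7] yaw 96.5 | shift [-1.8  2.2 -0. ] turn 0 t 5.6
```

View pics/w3.png

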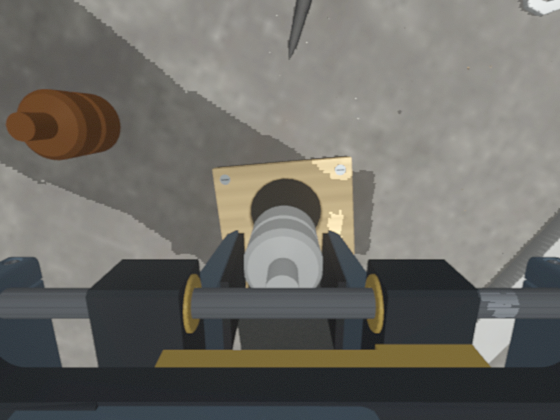

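```bash
python3 - <<'E'
from h import *
P=camera_params("wrist");P["pose"]=np.load("w3.npy")
c=np.array([531.5,-266.8,15]);a=np.radians(np.arange(0,360,45))
print("rim pred",pix(P,[c+[30*np.cos(t),30*np.sin(t),0] for t in a]).round(0).tolist())
print("far corner pred",pix(P,[c+np.r_[np.array([[np.cos(.199),-np.sin(.199)],[np.sin(.199),np.cos(.199)]])@[sx,42],0] for sx in(-55,55)]).round(1))
im=cv2.imread("pics/w3.png");g=cv2.cvtColor(im,cv2.COLOR_BGR2GRAY)
print("bore row 195 dark cols",np.nonzero(g[195,220:350]<60)[0][[0,-1]]+220,"top row",[int(np.nonzero(g[150:215,c]<60)[0][0])+150 for c in(270,285,300)])
E
```

```text
rim pred [[321.0, 219.0], [314.0, 193.0], [289.0, 180.0], [262.0, 187.0], [249.0, 211.0], [257.0, 237.0], [281.0, 249.0], [307.0, 242.0]]
far corner pred [[211.6 170.5]
 [350.3 158.5]]
bore row 195 dark cols [257 315] top row [184, 180, 183]
```

```bash
python3 -m handwheel '-0.0018 0.0022 0 0 0 0 0.02;0 0 0.015 0 0 0 0.02;0 0 0.015 0 0 0 0.02;0 0 0.015 0 0 0 0.02;0 0 0.01 0 0 0 0.02;0 0 0.005 0 0 0 0.02;0 0 0.003 0 0 0 0.02;0 0 0 0 0 0 0.02;0 0 0 0 0 0 0.02'
```

```text
t: 6.32
tool_pos: [534.1, -268.8, 46.5]
eef_rot: [[-0.113, 0.994, 0.003], [0.994, 0.113, -0.002], [-0.003, 0.003, -1.0]]
force: [-4.6, 0.2, 24.3]
width: 0.471
finger_force: 30.1
```

```bash
python3 -m handwheel '0 0 0 0 0 0 0.02;0 0 0 0 0 0 0.02'; python3 - <<'E'
from h import *
im=camera("wrist");
go(531.5,-266.8,None); im2=camera("scene"); 
cv2.imwrite("pics/w4.png",np.hstack([im[130:380,150:450],cv2.resize(im2[130:230,270:390],(300,250))]))
E
```

```text
t: 6.48
tool_pos: [534.1, -268.8, 46.5]
eef_rot: [[-0.113, 0.994, 0.003], [0.994, 0.113, -0.002], [-0.003, 0.003, -1.0]]
force: [-4.1, -0.7, 23.2]
width: 0.473
finger_force: 30.1
at [ 534.1 -268.8   46.5] yaw 96.5 | shift [ 2.3 -2.4 -0. ] turn 0 t 6.5
```

View pics/w4.png

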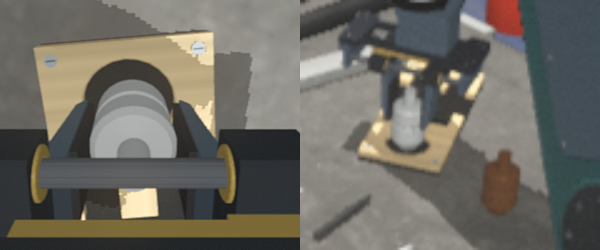

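```bash
python3 -m handwheel '0 0 -0.006 0 0 0 0.02;0 0 0 0 0 0 0.02;0 0 0 0 0 0 0.02;0 0 0 0 0 0 0.02'; python3 -m handwheel '0.002 -0.0025 0 0 0 0 0.02;0 0 0 0 0 0 0.02;0 0 0.003 0 0 0 0.02;0 0 0.003 0 0 0 0.02;0 0 0 0 0 0 0.02;0 0 0 0 0 0 0.02'
```

```text
t: 6.92
tool_pos: [531.9, -267.4, 49.7]
eef_rot: [[-0.113, 0.994, -0.0], [0.994, 0.113, 0.0], [0.0, -0.0, -1.0]]
force: [-0.7, 0.2, -5.9]
width: 0.468
finger_force: 30.0
t: 7.42
tool_pos: [529.8, -266.5, 45.2]
eef_rot: [[-0.113, 0.994, 0.0], [0.994, 0.113, -0.001], [-0.001, 0.0, -1.0]]
force: [-8.9, 1.0, 20.5]
width: 0.468
finger_force: 30.1
```

```bash
python3 -m handwheel '0 0 -0.0015 0 0 0 0.02;0 0 0 0 0 0 0.05;0 0 0 0 0 0 0.06;0 0 0 0 0 0 0.08;0 0 0 0 0 0 0.08;0 0 0 0 0 0 0.08;0 0 -0.01 0 0 0 0.08;0 0 -0.03 0 0 0 0.08;0 0 -0.03 0 0 0 0.08;0 0 -0.03 0 0 0 0.08;0 0 -0.03 0 0 0 0.08;0 0 -0.03 0 0 0 0.08'
python3 -m handwheel '0.035 0 0 0 0 0 0.08;0.035 0 0 0 0 0 0.08;0.035 0 0 0 0 0 0.08;0.03 0 0 0 0 0 0.08;0 0 0 0 0 0 0.05;0 0 0 0 0 0 0.05;0 0 0 0 0 0 0.05'
python3 - <<'E'
from h import *
P=camera_params("wrist");im=camera("wrist");cv2.imwrite("pics/w5.png",im);np.save("w5.npy",P["pose"])
go(528,-85,150,98); print([(d["location"],d["score"]) for d in find_in("wrist","punch_mid")])
print("pred bore rim/foot",pix(P,[[531.5,-266.8,15],[531.5,-266.8,92]]).round(0))
E
```

```text
t: 8.42
tool_pos: [529.2, -265.9, 207.7]
eef_rot: [[-0.113, 0.994, 0.0], [0.994, 0.113, -0.0], [-0.0, 0.0, -1.0]]
force: [-0.7, 0.1, -0.3]
width: 0.88
finger_force: 0.0
t: 9.0
tool_pos: [514.5, -132.1, 206.1]
eef_rot: [[-0.113, 0.994, 0.001], [0.994, 0.113, -0.0], [-0.0, 0.001, -1.0]]
force: [0.5, -0.7, 0.3]
width: 0.694
finger_force: 0.0
at [ 514.4 -132.5  205.9] yaw 96.5 | shift [45.7 18.8 55.9] turn -0.0269 t 9.1
[([146.0, 304.0], 0.76)]
pred bore rim/foot [[284. 296.]
 [284. 337.]]
```

View pics/w5.png

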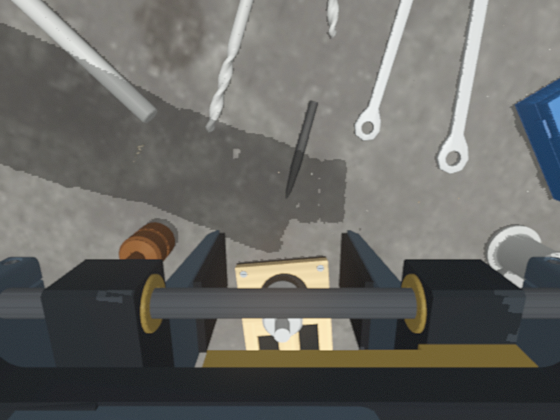

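The chuck stands upright in its bore, with its stub at pixel (283,333) as predicted. The punch runs from (314,102) to its point at (289,195), and nothing else here is a thin black bar.

```bash
python3 - <<'E'
from h import *
P=camera_params("wrist");P["pose"]=np.load("w5.npy")
e=proj(P,[(314,102),(289,195)],5.5);d=e[0]-e[1];print(e.round(1),e.mean(0).round(1),np.hypot(*d),np.degrees(np.arctan2(d[1],d[0])))
x,y=e.mean(0);go(x,y,2,np.degrees(np.arctan2(d[1],d[0])))
E
```

```text
[[ 538.2  -38.2]
 [ 523.7 -142.1]] [530.9 -90.2] 104.91162589107537 82.06648731986574
at [ 514.4 -132.7  205.7] yaw 96.4 | shift [ 40.4  21.1 203.7] turn 0.2507 t 9.1
```

```bash
python3 -m handwheel '0 0 0 0 0 0.0835 0.05;0 0 0 0 0 0.0835 0.05;0 0 0 0 0 0.0835 0.05;0.015 0.003 0.02 0 0 0 0.05;0.015 0.004 0.02 0 0 0 0.05;0.014 0.0035 0.03 0 0 0 0.05;0 0 0.035 0 0 0 0.05;0 0 0.035 0 0 0 0.05;0 0 0.03 0 0 0 0.05;0 0 0.01 0 0 0 0.05;0 0 0 0 0 0 0.05;0 0 0 0 0 0 0.05'
python3 - <<'E'
from h import *
go(530.9,-90.5,2.5,82.1)
E
```

```text
t: 10.1
tool_pos: [531.0, -90.3, 26.0]
eef_rot: [[0.138, 0.99, -0.0], [0.99, -0.138, 0.0], [-0.0, -0.0, -1.0]]
force: [0.4, -0.1, -0.3]
width: 0.548
finger_force: 0.0
at [531.  -90.3  26. ] yaw 82.1 | shift [-0.2 -0.1 23.5] turn -0.0004 t 10.1
```

```bash
python3 -m handwheel '0 0 0.012 0 0 0 0.05;0 0 0.008 0 0 0 0.05;0 0 0.0035 0 0 0 0.05;0 0 0 0 0 0 0.05;0 0 0 0 0 0 0.05;0 0 0 0 0 0 0;0 0 0 0 0 0 0;0 0 0 0 0 0 0;0 0 0 0 0 0 0;0 0 0 0 0 0 0;0 0 0 0 0 0 0;0 0 0 0 0 0 0'
python3 -m handwheel '0 0 -0.01 0 0 0 0;0 0 -0.02 0 0 0 0;0 0 -0.03 0 0 0 0;0 0 -0.03 0 0 0 0;0 0 -0.03 0 0 0 0;0 0 -0.01 0 0 -0.08 0;0 0 0 0 0 -0.08 0;0 0 0 0 0 -0.08 0;0 0 0 0 0 -0.08 0;0 0 0 0 0 0 0;0 0 0 0 0 0 0'
python3 - <<'E'
from h import *
b=np.array([547.4,-345.2]);a=np.radians(11.4);R=np.array([[np.cos(a),-np.sin(a)],[np.sin(a),np.cos(a)]])
print(b+R@[-26,-36],b+R@[26,-36]); go(*(b+R@[-26,-36]),8.5,101.4)
E
```

```text
t: 11.1
tool_pos: [530.6, -89.7, 1.9]
eef_rot: [[0.137, 0.991, -0.0], [0.991, -0.137, 0.0], [0.0, -0.0, -1.0]]
force: [-1.1, 0.2, 0.4]
width: 0.119
finger_force: 30.0
t: 12.02
tool_pos: [530.5, -89.7, 132.4]
eef_rot: [[-0.179, 0.984, 0.0], [0.984, 0.179, -0.0], [-0.0, 0.0, -1.0]]
force: [-1.0, -0.4, -0.5]
width: 0.112
finger_force: 30.0
[ 529.02861371 -385.62885314] [ 580.00271479 -375.35067144]
at [530.5 -89.7 132.4] yaw 100.3 | shift [-290.9  -54.5  123.9] turn -0.019 t 12.0
```

```bash
python3 -m handwheel '-0.0323 -0.006 -0.01 0 0 -0.002 0;-0.0323 -0.006 0 0 0 -0.002 0;-0.0323 -0.006 0 0 0 -0.002 0;-0.0323 -0.006 0 0 0 -0.002 0;-0.0323 -0.006 0 0 0 -0.002 0;-0.0323 -0.006 0 0 0 -0.002 0;-0.0323 -0.006 0 0 0 -0.002 0;-0.0323 -0.006 0 0 0 -0.002 0;-0.0323 -0.006 0 0 0 -0.002 0;0 0 0.01 0 0 0 0;0 0 0.02 0 0 0 0;0 0 0.02 0 0 0 0'
python3 -m handwheel '0 0 0 0 0 0 0;0 0 0 0 0 0 0;0 0 0 0 0 0 0'
python3 - <<'E'
from h import *
go(529.0,-385.6,9,101.4);P=camera_params("wrist");im=camera("wrist");cv2.imwrite("pics/w6.png",im);np.save("w6.npy",P["pose"])
E
```

```text
t: 13.02
tool_pos: [532.7, -386.1, 91.8]
eef_rot: [[-0.195, 0.981, 0.001], [0.981, 0.195, -0.001], [-0.001, 0.001, -1.0]]
force: [0.2, 0.1, -1.4]
width: 0.113
finger_force: 30.0
t: 13.27
tool_pos: [533.0, -385.4, 92.9]
eef_rot: [[-0.198, 0.98, 0.0], [0.98, 0.198, -0.0], [-0.0, 0.0, -1.0]]
force: [-0.5, -0.6, -1.0]
width: 0.116
finger_force: 30.0
at [ 533.  -385.4   92.9] yaw 101.4 | shift [ 0.6 -4.  83.9] turn 0.0007 t 13.3
```

View pics/w6.png

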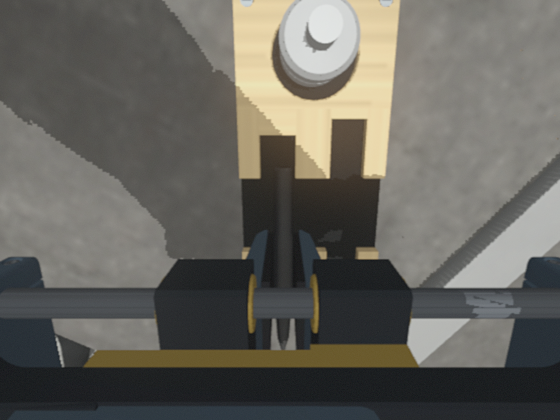

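```bash
python3 - <<'E'
from h import *
P=camera_params("wrist");P["pose"]=np.load("w6.npy")
print("groove end meas",proj(P,[(277.5,136),(348,119)],15),"chan edge y-6",proj(P,[(243,179),(379,179)],15))
b=np.array([547.4,-345.2]);a=np.radians(11.4);R=np.array([[np.cos(a),-np.sin(a)],[np.sin(a),np.cos(a)]])
print("pred",b+R@[-26,26],b+R@[26,37.5],b+R@[-55,-6],b+R@[55,-6])
e=proj(P,[(284,168)],96)[0]; s=readout.state(); print("punch end rel TCP (tool x,y)",s["eef_rot"][:2,:2].T@(e-s["tool_pos"][:2]))
E
```

```text
groove end meas [[ 517.48440602 -324.57835829]
 [ 565.08187791 -302.73708431]] chan edge y-6 [[ 498.00375005 -361.04065244]
 [ 599.14590008 -340.68900394]]
pred [ 516.77385861 -324.85204031] [ 565.47490028 -303.3007401 ] [ 494.67102944 -361.95278077] [ 602.50085865 -340.21047333]
punch end rel TCP (tool x,y) [52.01688551  1.03095518]
```

```bash
python3 -m handwheel '0.0035 -0.0045 0.01 0 0 0 0;0 0 0.02 0 0 0 0;0 0 0.02 0 0 0 0;0 0 0.015 0 0 0 0;0 0 0.01 0 0 0 0;0 0 0.006 0 0 0 0;0 0 0 0 0 0 0;0 0 0.002 0 0 0 0;0 0 0.0015 0 0 0 0;0 0 0 0 0 0 0;0 0 0 0 0 0 0'
python3 - <<'E'
from h import *
go(529.0,-385.6,9,101.4)
E
```

```text
t: 14.23
tool_pos: [527.8, -383.1, 8.0]
eef_rot: [[-0.199, 0.98, 0.001], [0.98, 0.199, -0.001], [-0.001, 0.001, -1.0]]
force: [0.4, -0.5, -0.2]
width: 0.112
finger_force: 30.0
at [ 527.8 -383.1    8. ] yaw 101.5 | shift [-2.7  0.7 -1. ] turn 0.0016 t 14.2
```

```bash
python3 -m handwheel '0 0 0 0 0 0 0.02;0 0 0 0 0 0 0.03;0 0 0 0 0 0 0.03;0 0 0 0 0 0 0.03;0 0 0 0 0 0 0.03;0 0 -0.01 0 0 0 0.03;0 0 -0.02 0 0 0 0.04;0 0 -0.04 0 0 0 0.04;0 0 -0.04 0 0 0 0.04;0 0 -0.04 0 0 0 0.04;0 0 -0.04 0 0 0 0.04'
python3 - <<'E'
from h import *
go(530,30,200,97.8)
E
```

```text
t: 15.15
tool_pos: [527.2, -382.6, 200.1]
eef_rot: [[-0.199, 0.98, 0.0], [0.98, 0.199, -0.0], [-0.0, 0.0, -1.0]]
force: [0.1, -0.7, -0.4]
width: 0.439
finger_force: 0.0
at [ 527.2 -382.6  200.1] yaw 101.5 | shift [4.038e+02 8.490e+01 1.000e-01] turn 0.0643 t 15.2
```

```bash
python3 -m handwheel '0.036 0.0077 0 0 0 0 0.05;0.036 0.0077 0 0 0 0 0.05;0.036 0.0077 0 0 0 0 0.05;0.036 0.0077 0 0 0 0 0.05;0.036 0.0077 0 0 0 0 0.05;0.036 0.0077 0 0 0 0 0.05;0.036 0.0077 0 0 0 0 0.05;0.036 0.0077 0 0 0 0 0.05;0.036 0.0077 0 0 0 0 0.05;0.036 0.0077 0 0 0 0 0.05;0.036 0.0077 0 0 0 0 0.05;0 0 0 0 0 0.064 0.05'
python3 -m handwheel '0 0 0 0 0 0 0.05;0 0 0 0 0 0 0.05;0 0 0 0 0 0 0.05'
python3 - <<'E'
from h import *
P=camera_params("wrist");im=camera("wrist");cv2.imwrite("pics/w7.png",im);np.save("w7.npy",P["pose"])
go(538.8,92.3,200,97.8)
E
```

```text
t: 16.15
tool_pos: [531.4, 26.7, 198.3]
eef_rot: [[-0.14, 0.99, 0.001], [0.99, 0.14, 0.001], [0.001, 0.001, -1.0]]
force: [-0.7, -0.5, -0.5]
width: 0.549
finger_force: 0.0
t: 16.4
tool_pos: [531.6, 21.4, 197.8]
eef_rot: [[-0.137, 0.991, 0.0], [0.991, 0.137, -0.0], [-0.0, 0.0, -1.0]]
force: [0.2, -0.9, -0.4]
width: 0.547
finger_force: 0.0
at [531.7  21.2 197.7] yaw 97.8 | shift [69.4 16.8 -2.3] turn 0.0006 t 16.4
```

View pics/w7.png

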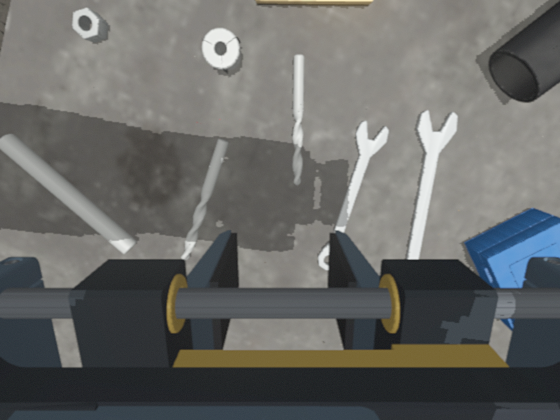

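In this view the shorter drill runs from (299,55) to (298,184) and the longer drill from (222,142) down past (187,258). The collet is at (221,48). By top-view length (128.7 mm against 146.3 mm), the upper drill is the shorter.

```bash
python3 - <<'E'
from h import *
P=camera_params("wrist");P["pose"]=np.load("w7.npy")
e=proj(P,[(299,54.5),(298,184.5)],5);d=e[0]-e[1];x,y=e.mean(0);w=np.degrees(np.arctan2(d[1],d[0]));print(e.round(1),(x,y),np.hypot(*d),w)
print("collet top",proj(P,[(221,47)],47)); go(x,y,25,w)
E
```

```text
[[530.1 158.3]
 [548.8  26.7]] (np.float64(539.4423366489), np.float64(92.50490472751665)) 132.8751317891178 98.11672737998668
collet top [[459.94034766 148.00598722]]
at [531.7  21.2 197.7] yaw 97.8 | shift [ 69.5  17.4 172.7] turn -0.0049 t 16.4
```

```bash
python3 -m handwheel '0.0175 0.0044 0.01 0 0 0 0.05;0.0175 0.0044 0.01 0 0 0 0.05;0.0175 0.0044 0.02 0 0 0 0.05;0.017 0.0042 0.03 0 0 0 0.05;0 0 0.035 0 0 0 0.05;0 0 0.035 0 0 0 0.05;0 0 0.025 0 0 0 0.05;0 0 0.0077 0 0 0 0.05;0 0 0 0 0 0 0.05;0 0 0 0 0 0 0.05'
python3 - <<'E'
from h import *
go(539.4,92.5,2.3)
E
```

```text
t: 17.28
tool_pos: [540.0, 92.8, 25.5]
eef_rot: [[-0.136, 0.991, 0.0], [0.991, 0.136, 0.0], [-0.0, 0.0, -1.0]]
force: [-0.4, 0.0, 0.4]
width: 0.548
finger_force: 0.0
at [540.   92.8  25.5] yaw 97.8 | shift [-0.3 -0.6 23.2] turn 0 t 17.3
```

```bash
python3 -m handwheel '0 -0.0006 0.012 0 0 0 0.05;0 0 0.008 0 0 0 0.05;0 0 0.003 0 0 0 0.05;0 0 0 0 0 0 0.05;0 0 0 0 0 0 0.05;0 0 0 0 0 0 0;0 0 0 0 0 0 0;0 0 0 0 0 0 0;0 0 0 0 0 0 0;0 0 0 0 0 0 0;0 0 0 0 0 0 0;0 0 0 0 0 0 0'
python3 -m handwheel '0 0 -0.01 0 0 0 0;0 0 -0.02 0 0 0 0;0 0 -0.03 0 0 0 0;0 0 -0.03 0 0 0 0;0 0 -0.03 0 0 0 0;0 0 -0.03 0 0 -0.03 0;0 0 0 0 0 -0.03 0;0 0 0 0 0 0 0;0 0 0 0 0 0 0'
python3 - <<'E'
from h import *
go(580,-375.4,None,101.4)
E
```

```text
t: 18.28
tool_pos: [538.8, 93.3, 1.8]
eef_rot: [[-0.136, 0.991, 0.0], [0.991, 0.136, 0.0], [0.0, 0.0, -1.0]]
force: [-0.3, 0.7, 1.7]
width: 0.11
finger_force: 30.0
t: 19.03
tool_pos: [538.5, 93.2, 152.0]
eef_rot: [[-0.194, 0.981, 0.0], [0.981, 0.194, 0.0], [-0.0, 0.0, -1.0]]
force: [-0.5, -0.1, -0.3]
width: 0.116
finger_force: 30.0
at [538.5  93.2 152. ] yaw 101.2 | shift [-467.7  -50.4   -0. ] turn -0.0034 t 19.0
```

```bash
python3 -m handwheel '-0.036 -0.0039 0 0 0 0 0;-0.036 -0.0039 0 0 0 0 0;-0.036 -0.0039 0 0 0 0 0;-0.036 -0.0039 0 0 0 0 0;-0.036 -0.0039 0 0 0 0 0;-0.036 -0.0039 0 0 0 0 0;-0.036 -0.0039 0 0 0 0 0;-0.036 -0.0039 0 0 0 0 0;-0.036 -0.0039 0 0 0 0 0;-0.036 -0.0039 0 0 0 0 0;-0.036 -0.0039 0 0 0 0 0;-0.036 -0.0039 0 0 0 0 0'
python3 -m handwheel '-0.036 -0.0039 0 0 0 0 0;0 0 0.02 0 0 0 0;0 0 0.02 0 0 0 0;0 0 0.02 0 0 0 0;0 0 0 0 0 0 0;0 0 0 0 0 0 0;0 0 0 0 0 0 0'
python3 - <<'E'
from h import *
go(580,-375.4,8.2,101.4);P=camera_params("wrist");im=camera("wrist");cv2.imwrite("pics/w8.png",im);np.save("w8.npy",P["pose"])
E
```

```text
t: 20.03
tool_pos: [576.3, -341.0, 150.2]
eef_rot: [[-0.194, 0.981, -0.002], [0.981, 0.194, 0.001], [0.002, -0.002, -1.0]]
force: [-0.0, 0.5, -0.3]
width: 0.111
finger_force: 30.0
t: 20.62
tool_pos: [580.6, -375.6, 92.1]
eef_rot: [[-0.195, 0.981, -0.0], [0.981, 0.195, 0.0], [0.0, -0.0, -1.0]]
force: [0.3, 0.0, -0.7]
width: 0.112
finger_force: 30.0
at [ 580.6 -375.6   92.1] yaw 101.2 | shift [ 0.3 -0.5 83.9] turn -0.0028 t 20.6
```

View pics/w8.png

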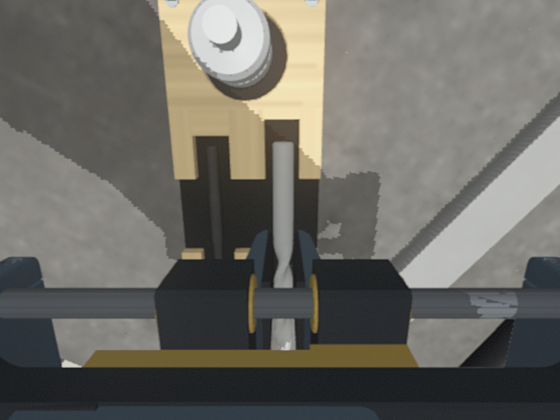

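The punch lies in its groove at (213,147–250). The drill, held with its end at (283,142), lines up with the long groove, whose end is at (283,120).

```bash
python3 - <<'E'
from h import *
P=camera_params("wrist");P["pose"]=np.load("w8.npy");s=readout.state()
e=proj(P,[(283.5,142)],95.3)[0];print("drill end rel",s["eef_rot"][:2,:2].T@(e-s["tool_pos"][:2]))
e=proj(P,[(282.5,120)],15)[0];print("groove end",e,"pred 565.5 -303.3")
b=np.array([547.4,-345.2]);a=np.radians(11.4);R=np.array([[np.cos(a),-np.sin(a)],[np.sin(a),np.cos(a)]])
e=proj(P,[(212,147)],11.5)[0];print("punch end in board",R.T@(e-b),"expect -26, 19")
E
```

```text
drill end rel [65.02033604  0.65381474]
groove end [ 566.62812031 -302.84609783] pred 565.5 -303.3
punch end in board [-25.48756478  18.3810255 ] expect -26, 19
```

Drill and punch are both aligned. Lowering: 84 mm with a 1.5 mm shift along x.

```bash
python3 -m handwheel '0.0015 -0.0005 0.01 0 0 0 0;0 0 0.02 0 0 0 0;0 0 0.02 0 0 0 0;0 0 0.015 0 0 0 0;0 0 0.01 0 0 0 0;0 0 0.006 0 0 0 0;0 0 0 0 0 0 0;0 0 0.0015 0 0 0 0;0 0 0.0015 0 0 0 0;0 0 0 0 0 0 0;0 0 0 0 0 0 0'
python3 - <<'E'
from h import *
go(580,-375.4,8)
E
```

```text
t: 21.58
tool_pos: [580.0, -374.5, 8.3]
eef_rot: [[-0.195, 0.981, 0.001], [0.981, 0.195, -0.0], [-0.001, 0.001, -1.0]]
force: [-0.3, -0.2, -0.6]
width: 0.114
finger_force: 30.0
at [ 580.  -374.5    8.3] yaw 101.3 | shift [-0.9 -0.2  0.3] turn 0 t 21.6
```

```bash
python3 -m handwheel '0 0 0 0 0 0 0.02;0 0 0 0 0 0 0.025;0 0 0 0 0 0 0.025;0 0 0 0 0 0 0.025;0 0 0 0 0 0 0.025;0 0 -0.01 0 0 0 0.025;0 0 -0.02 0 0 0 0.04;0 0 -0.04 0 0 0 0.04;0 0 -0.04 0 0 0 0.04;0 0 -0.04 0 0 0 0.04;0 0 -0.04 0 0 0 0.04'
python3 -m handwheel '0.038 0.0065 0 0 0 0 0.05;0.038 0.0065 0 0 0 0 0.05;0.038 0.0065 0 0 0 0 0.05;0.038 0.0065 0 0 0 0 0.05;0.038 0.0065 0 0 0 0 0.05;0.038 0.0065 0 0 0 0 0.05;0.038 0.0065 0 0 0 0 0.05;0.038 0.0065 0 0 0 0 0.05;0 0 0 0 0 0.11 0.05;0 0 0 0 0 0.11 0.05;0 0 0 0 0 0.087 0.05;0 0 0 0 0 0 0.05'
python3 -m handwheel '0 0 0 0 0 0 0.05;0 0 0 0 0 0 0.05'
python3 - <<'E'
from h import *
P=camera_params("wrist");im=camera("wrist");cv2.imwrite("pics/w9.png",im);np.save("w9.npy",P["pose"])
go(609.5,14.9,200,83.7)
E
```

```text
t: 22.5
tool_pos: [579.4, -374.1, 200.4]
eef_rot: [[-0.195, 0.981, 0.0], [0.981, 0.195, -0.0], [-0.0, 0.0, -1.0]]
force: [0.1, -0.1, 0.5]
width: 0.438
finger_force: 0.0
t: 23.5
tool_pos: [571.4, -65.6, 198.5]
eef_rot: [[0.114, 0.994, 0.001], [0.994, -0.114, -0.0], [-0.0, 0.001, -1.0]]
force: [-0.6, 0.2, -0.1]
width: 0.551
finger_force: 0.0
t: 23.67
tool_pos: [571.3, -66.1, 198.1]
eef_rot: [[0.107, 0.994, 0.0], [0.994, -0.107, -0.0], [-0.0, 0.0, -1.0]]
force: [0.5, -1.0, -0.3]
width: 0.549
finger_force: 0.0
at [571.3 -66.1 198. ] yaw 83.8 | shift [84.7 29.2 -2. ] turn 0.0017 t 23.7
```

View pics/w9.png

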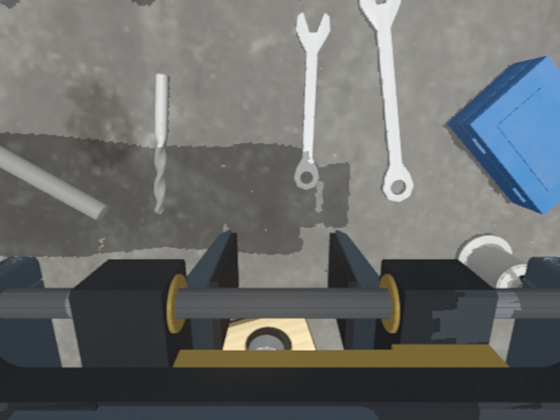

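The shorter spanner runs from (313,12) to (306,189), with the longer one to its right from (380,0) to (398,200). The left one is the one I want: 175 mm against 221 mm in the top view.

```bash
python3 - <<'E'
from h import *
P=camera_params("wrist");P["pose"]=np.load("w9.npy")
e=proj(P,[(313,12),(306,189)],6);d=e[0]-e[1];print(e.round(1),e.mean(0).round(1),np.hypot(*d))
g=cv2.cvtColor(cv2.imread("pics/w9.png"),cv2.COLOR_BGR2GRAY); c=[]
for v in (60,80,100,120):
    k=np.nonzero(g[v,290:335]>150)[0]+290; c.append((k.mean(),v)); print(v,k[0],k[-1])
q=proj(P,c,6);f=np.polyfit(q[:,1],q[:,0],1);y=e.mean(0)[1];x=np.polyval(f,y);w=90-np.degrees(np.arctan(f[0]))
print(q.round(1),x,y,w); go(x,y,25,w)
E
```

```text
[[620.  103.4]
 [597.6 -70.8]] [608.8  16.3] 175.65085413872288
60 306 317
80 305 316
100 304 330
120 303 315
[[614.9  60.8]
 [612.3  42.1]
 [615.8  22.2]
 [607.3   2.9]] 611.0365503559168 16.314484050078157 84.3624413201053
at [571.3 -66.1 198. ] yaw 83.8 | shift [ 86.3  30.6 173. ] turn -0.0099 t 23.7
```

```bash
python3 -m handwheel '0.0215 0.0072 0.01 0 0 0 0.05;0.0215 0.0072 0.02 0 0 0 0.05;0.0215 0.0072 0.03 0 0 0 0.05;0.0213 0.0071 0.03 0 0 0 0.05;0 0 0.035 0 0 0.022 0.05;0 0 0.03 0 0 0 0.05;0 0 0.015 0 0 0 0.05;0 0 0.003 0 0 0 0.05;0 0 0 0 0 0 0.05;0 0 0 0 0 0 0.05'
python3 - <<'E'
from h import *
go(609.1,16,1.7,82.5)
E
```

```text
t: 24.55
tool_pos: [610.0, 16.0, 25.7]
eef_rot: [[0.132, 0.991, 0.001], [0.991, -0.132, -0.0], [0.0, 0.001, -1.0]]
force: [0.5, -0.6, 0.5]
width: 0.551
finger_force: 0.0
at [610.   16.   25.7] yaw 82.4 | shift [-0.1 -0.9 24. ] turn -0.0011 t 24.6
```

```bash
python3 -m handwheel '0 -0.0009 0.012 0 0 0 0.05;0 0 0.008 0 0 0 0.05;0 0 0.0038 0 0 0 0.05;0 0 0 0 0 0 0.05;0 0 0 0 0 0 0.05;0 0 0 0 0 0 0;0 0 0 0 0 0 0;0 0 0 0 0 0 0;0 0 0 0 0 0 0;0 0 0 0 0 0 0;0 0 0 0 0 0 0;0 0 0 0 0 0 0'
python3 -m handwheel '0 0 -0.01 0 0 0 0;0 0 -0.02 0 0 0 0;0 0 -0.03 0 0 0 0;0 0 -0.03 0 0 0 0;0 0 -0.02 0 0 -0.09 0;0 0 0 0 0 -0.09 0;0 0 0 0 0 -0.08 0;0 0 0 0 0 0 0;0 0 0 0 0 0 0'
python3 - <<'E'
from h import *
b=np.array([522.4,310.5]);a=np.radians(7.4);R=np.array([[np.cos(a),-np.sin(a)],[np.sin(a),np.cos(a)]])
print(b+R@[24,0],b+R@[-28,64]); go(*(b+R@[24,0]),None,97.4)
E
```

```text
t: 25.55
tool_pos: [608.5, 16.3, 1.0]
eef_rot: [[0.132, 0.991, 0.0], [0.991, -0.132, 0.0], [0.0, 0.0, -1.0]]
force: [-0.4, 0.2, 0.1]
width: 0.116
finger_force: 30.0
t: 26.3
tool_pos: [608.3, 16.3, 111.4]
eef_rot: [[-0.125, 0.992, 0.0], [0.992, 0.125, 0.0], [0.0, 0.0, -1.0]]
force: [-0.1, -0.4, -1.2]
width: 0.117
finger_force: 30.0
[546.2001079  313.59109432] [486.39028927 370.36067769]
at [608.3  16.3 111.4] yaw 97.2 | shift [302.8 -24.6   0. ] turn -0.0042 t 26.3
```

```bash
python3 -m handwheel '0.0336 -0.0027 0 0 0 0 0;0.0336 -0.0027 0 0 0 0 0;0.0336 -0.0027 0 0 0 0 0;0.0336 -0.0027 0 0 0 0 0;0.0336 -0.0027 0 0 0 0 0;0.0336 -0.0027 0 0 0 0 0;0.0336 -0.0027 0 0 0 0 0;0.0336 -0.0027 0 0 0 0 0;0.0336 -0.0027 0 0 0 0 0;0 0 0 0 0 0 0;0 0 0 0 0 0 0;0 0 0 0 0 0 0'
python3 - <<'E'
from h import *
P=camera_params("wrist");im=camera("wrist");cv2.imwrite("pics/w10.png",im);np.save("w10.npy",P["pose"])
go(546.2,313.6,7.5,97.4)
E
```

```text
t: 27.3
tool_pos: [545.6, 312.8, 110.7]
eef_rot: [[-0.126, 0.992, -0.001], [0.992, 0.126, -0.0], [-0.0, -0.001, -1.0]]
force: [-0.1, 0.0, -0.3]
width: 0.116
finger_force: 30.0
at [545.8 312.3 110.7] yaw 97.2 | shift [  1.2   0.6 103.2] turn -0.0034 t 27.4
```

View pics/w10.png

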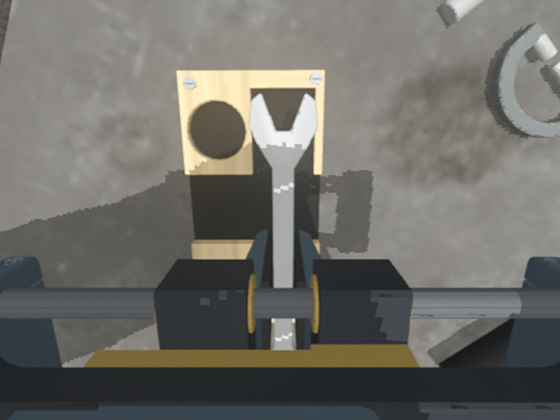

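```bash
python3 - <<'E'
from h import *
P=camera_params("wrist");P["pose"]=np.load("w10.npy");s=readout.state()
b=np.array([522.4,310.5]);a=np.radians(7.4);R=np.array([[np.cos(a),-np.sin(a)],[np.sin(a),np.cos(a)]])
uv=[(217,130),(282,88),(178,71),(325,70)]
for p,n in zip(proj(P,uv,15),["bore -28 64","groove end 24 96","corner -55 108","corner 55 108"]): print(n,(R.T@(p-b)).round(1))
for p in proj(P,[(257,94),(309,94),(283,200)],114): print("sp",(s["eef_rot"][:2,:2].T@(p-s["tool_pos"][:2])).round(1))
E
```

```text
bore -28 64 [-27.2  65.8]
groove end 24 96 [23.6 96.4]
corner -55 108 [-53.8 108.7]
corner 55 108 [ 55.7 109. ]
sp [ 87.8 -11.9]
sp [87.8 12.9]
sp [35.7  0.5]
```

```bash
python3 -m handwheel '0.002 0.001 0.02 0 0 -0.003 0;0 0 0.025 0 0 0 0;0 0 0.025 0 0 0 0;0 0 0.015 0 0 0 0;0 0 0.008 0 0 0 0;0 0 0.005 0 0 0 0;0 0 0 0 0 0 0;0 0 0.0025 0 0 0 0;0 0 0.0025 0 0 0 0;0 0 0 0 0 0 0;0 0 0 0 0 0 0'
python3 - <<'E'
from h import *
go(546.2,314.6,7.5,97.4)
E
```

```text
t: 28.27
tool_pos: [546.8, 315.4, 8.4]
eef_rot: [[-0.13, 0.991, 0.001], [0.991, 0.13, 0.0], [0.0, 0.001, -1.0]]
force: [0.9, 0.9, -0.8]
width: 0.114
finger_force: 30.0
at [546.8 315.4   8.4] yaw 97.5 | shift [-0.7 -0.7  0.9] turn 0.0014 t 28.3
```

```bash
python3 -m handwheel '0 0 0 0 0 0 0.02;0 0 0 0 0 0 0.03;0 0 0 0 0 0 0.03;0 0 0 0 0 0 0.03;0 0 0 0 0 0 0.03;0 0 -0.01 0 0 0 0.03;0 0 -0.02 0 0 0 0.04;0 0 -0.04 0 0 0 0.06;0 0 -0.04 0 0 0 0.07;0 0 -0.04 0 0 0 0.07;0 0 -0.04 0 0 0 0.07;0 0 0 0 0 0 0.07'
python3 - <<'E'
from h import *
go(460,90,200)
E
```

```text
t: 29.27
tool_pos: [549.8, 317.0, 206.9]
eef_rot: [[-0.13, 0.991, 0.01], [0.991, 0.13, 0.005], [0.004, 0.01, -1.0]]
force: [1.3, 0.9, 1.9]
width: 0.737
finger_force: 0.0
at [549.8 317.  206.9] yaw 97.5 | shift [-213.4 -118.7    4.9] turn 0 t 29.3
```

```bash
python3 -m handwheel '-0.0305 -0.017 0 0 0 0 0.07;-0.0305 -0.017 0 0 0 0 0.07;-0.0305 -0.017 0 0 0 0 0.07;-0.0305 -0.017 0 0 0 0 0.07;-0.0305 -0.017 0 0 0 0 0.07;-0.0305 -0.017 0 0 0 0 0.07;-0.0305 -0.017 0 0 0 0 0.07;0 0 0 0 0 0 0.07;0 0 0 0 0 0 0.07;0 0 0 0 0 0 0.07'
python3 - <<'E'
from h import *
P=camera_params("wrist");im=camera("wrist");np.save("w11.npy",P["pose"])
cv2.imwrite("pics/w11.png",im)
print([(np.round(d["location"]),round(d["score"],2)) for d in find_in("wrist","collet_mid")])
print("spanner", [(np.round(d["location"]),round(d["score"],2)) for d in find_in("wrist","short_spanner_mid")],pix(P,[[546.7,314.6,9],[460,147.5,47],[460,147.5,0]]).round())
go(460,147.5,22,97.4)
E
```

```text
t: 30.1
tool_pos: [456.8, 88.2, 198.5]
eef_rot: [[-0.129, 0.992, 0.001], [0.992, 0.129, 0.0], [0.0, 0.001, -1.0]]
force: [-0.1, 1.1, -1.3]
width: 0.768
finger_force: 0.0
[(array([138., 295.]), 0.72)]
spanner [(array([ 35., 402.]), 0.73), (array([ 42., 370.]), 0.16)] [[409. -36.]
 [293. 136.]
 [292. 133.]]
at [456.8  88.8 198. ] yaw 97.5 | shift [ 57.7  10.8 176.1] turn 0.0024 t 30.2
```

View pics/w11.png

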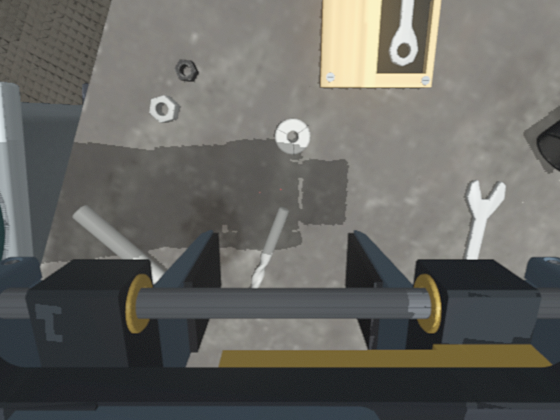

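The collet at (292,136) matches the prediction, and the spanner's ring end lies inside its groove at (403,48).

```bash
python3 -m handwheel '0.0145 0.0027 0.01 0 0 0 0.07;0.0145 0.0027 0.01 0 0 0 0.07;0.0145 0.0027 0.02 0 0 0 0.07;0.0142 0.0027 0.03 0 0 0 0.07;0 0 0.035 0 0 0 0.07;0 0 0.03 0 0 0 0.07;0 0 0.02 0 0 0 0.07;0 0 0.01 0 0 0 0.07;0 0 0.007 0 0 0 0.07;0 0 0 0 0 0 0.07;0 0 0 0 0 0 0.07'
python3 - <<'E'
from h import *
go(460,147.5,24,97.4)
E
```

```text
t: 31.17
tool_pos: [460.2, 147.0, 26.6]
eef_rot: [[-0.13, 0.991, 0.001], [0.991, 0.13, 0.0], [0.0, 0.001, -1.0]]
force: [-0.1, -1.1, -0.3]
width: 0.766
finger_force: 0.0
at [460.2 147.   26.6] yaw 97.5 | shift [ 0.5 -0.1  2.6] turn 0.0016 t 31.2
```

```bash
python3 -m handwheel '0 0 0.0026 0 0 0 0.07;0 0 0 0 0 0 0.05;0 0 0 0 0 0 0.01;0 0 0 0 0 0 0.01;0 0 0 0 0 0 0.01;0 0 0 0 0 0 0.01;0 0 0 0 0 0 0.01;0 0 0 0 0 0 0.01;0 0 0 0 0 0 0.01'
python3 -m handwheel '0 0 -0.01 0 0 0 0.01;0 0 -0.02 0 0 0 0.01;0 0 -0.02 0 0 0 0.01;0 0 -0.02 0 0 0 0.01;0 0 0 0 0 0 0.01;0 0 0 0 0 0 0.01;0 0 0 0 0 0 0.01'
python3 - <<'E'
from h import *
go(486.4,371.3,None,97.4)
E
```

```text
t: 31.92
tool_pos: [459.6, 146.7, 23.4]
eef_rot: [[-0.13, 0.991, -0.0], [0.991, 0.13, -0.0], [-0.0, -0.0, -1.0]]
force: [-1.3, -0.0, 2.9]
width: 0.341
finger_force: 30.0
t: 32.5
tool_pos: [459.3, 146.6, 93.1]
eef_rot: [[-0.13, 0.991, -0.0], [0.991, 0.13, -0.0], [-0.0, -0.0, -1.0]]
force: [-0.2, 0.1, -0.3]
width: 0.339
finger_force: 30.0
at [459.3 146.6  93.1] yaw 97.5 | shift [219.3  56.1  -0. ] turn 0.0014 t 32.5
```

```bash
python3 -m handwheel '0.02 0.005 0 0 0 0 0.01;0.03 0.008 0 0 0 0 0.01;0.035 0.009 0 0 0 0 0.01;0.035 0.009 0 0 0 0 0.01;0.035 0.009 0 0 0 0 0.01;0.03 0.008 0 0 0 0 0.01;0.02 0.005 0 0 0 0 0.01;0.014 0.003 0 0 0 0 0.01;0 0 0 0 0 0 0.01;0 0 0 0 0 0 0.01;0 0 0 0 0 0 0.01'
python3 - <<'E'
from h import *
P=camera_params("wrist");im=camera("wrist");np.save("w12.npy",P["pose"])
cv2.imwrite("pics/w12.png",im)
go(486.4,371.3,29.5,97.4);print(pix(P,[[486.4,371.3,15]]))
E
```

```text
t: 33.42
tool_pos: [486.0, 369.8, 92.5]
eef_rot: [[-0.13, 0.992, -0.001], [0.992, 0.13, -0.001], [-0.001, -0.002, -1.0]]
force: [-0.2, 0.3, -1.0]
width: 0.336
finger_force: 30.0
at [486.2 369.8  92.8] yaw 97.4 | shift [ 1.5  0.4 63.3] turn 0.0006 t 33.5
[[282.80115831 216.19961018]]
```

View pics/w12.png

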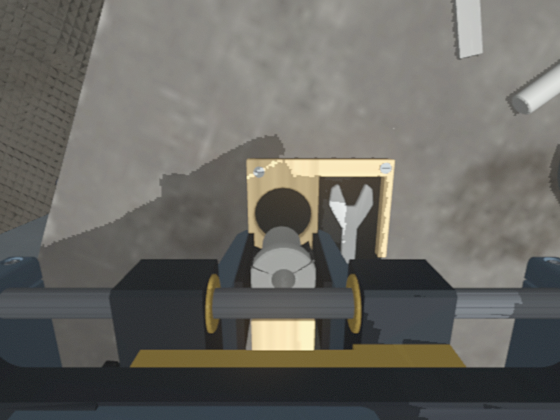

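The bore shows at (283,216), as predicted, and the collet hangs upright. Lowering it.

```bash
python3 -m handwheel '0.0015 0.0004 0.01 0 0 0 0.01;0 0 0.02 0 0 0 0.01;0 0 0.015 0 0 0 0.01;0 0 0.008 0 0 0 0.01;0 0 0.005 0 0 0 0.01;0 0 0 0 0 0 0.01;0 0 0.0025 0 0 0 0.01;0 0 0.0015 0 0 0 0.01;0 0 0 0 0 0 0.01;0 0 0 0 0 0 0.01'
```

```text
t: 34.3
tool_pos: [487.0, 372.8, 31.7]
eef_rot: [[-0.13, 0.991, 0.0], [0.991, 0.13, 0.0], [0.0, 0.001, -1.0]]
force: [-1.0, -0.8, -1.3]
width: 0.339
finger_force: 30.0
```

```bash
python3 -m handwheel '0 0 0.001 0 0 0 0.01;0 0 0.001 0 0 0 0.01;0 0 0 0 0 0 0.01;0 0 0 0 0 0 0.01'
```

```text
t: 34.63
tool_pos: [487.0, 372.7, 29.5]
eef_rot: [[-0.13, 0.991, 0.0], [0.991, 0.13, 0.0], [0.0, 0.0, -1.0]]
force: [0.3, 0.1, 0.1]
width: 0.342
finger_force: 30.0
```

Near the floor. Release, then back off to where the wrist camera can check it.

```bash
python3 -m handwheel '0 0 0.0005 0 0 0 0.03;0 0 0 0 0 0 0.04;0 0 0 0 0 0 0.055;0 0 0 0 0 0 0.055;0 0 0 0 0 0 0.055;0 0 0 0 0 0 0.055;0 0 -0.01 0 0 0 0.055;0 0 -0.02 0 0 0 0.055;0 0 -0.03 0 0 0 0.055;0 0 -0.03 0 0 0 0.055;0 0 -0.03 0 0 0 0.055;0 0 -0.03 0 0 0 0.055'
python3 -m handwheel '-0.03 0.01 -0.02 0 0 0 0.055;-0.035 0.01 -0.02 0 0 0 0.055;-0.035 0 0 0 0 0 0.055;-0.035 0 0 0 0 0 0.055;-0.02 0 0 0 0 0 0.055;0 0 0 0 0 0 0.055;0 0 0 0 0 0 0.055'
python3 - <<'E'
from h import *
P=camera_params("wrist");im=camera("wrist"); t=camera("top");Pt=camera_params("top")
cv2.imwrite("pics/end.png",np.vstack([cv2.resize(t[170:290,90:490],(800,240)),cv2.resize(im[0:250],(800,357))]))
print("collet foot@6, top@53",pix(P,[[486.8,371.3,53]]).round(),"spanner",pix(P,[[546.5,314.6,9]]).round(),readout.state()["tool_pos"])
E
```

```text
t: 35.63
tool_pos: [486.6, 372.5, 181.0]
eef_rot: [[-0.13, 0.992, 0.0], [0.992, 0.13, 0.0], [0.0, 0.0, -1.0]]
force: [0.5, 0.5, 0.4]
width: 0.605
finger_force: 0.0
t: 36.22
tool_pos: [527.0, 220.8, 219.6]
eef_rot: [[-0.128, 0.992, 0.001], [0.992, 0.128, 0.0], [0.0, 0.001, -1.0]]
force: [-0.3, 1.5, -0.1]
width: 0.603
finger_force: 0.0
collet foot@6, top@53 [[259.  27.]] spanner [[311. 103.]] [526.84870355 222.12841434 219.27890673]
```

View pics/end.png

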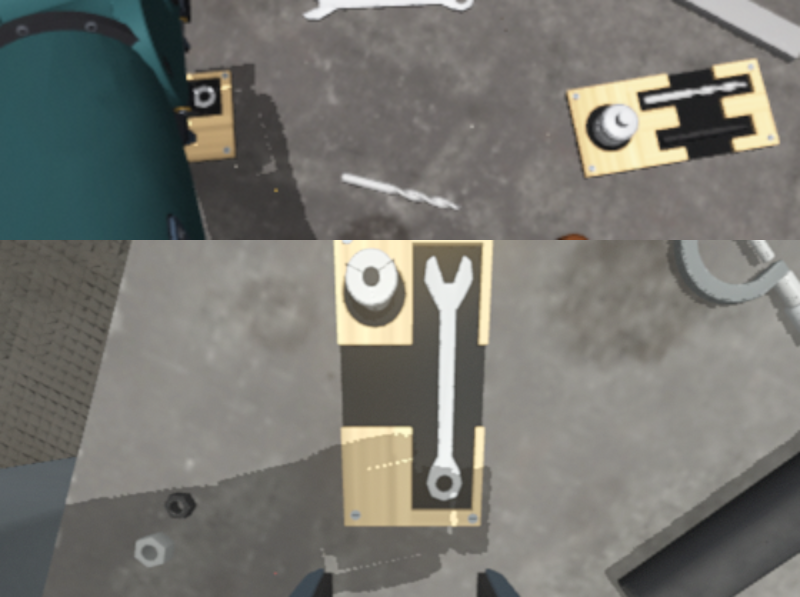

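All five parts are in their recesses: chuck, drill and punch on the drilling board, spanner and collet on the collet board. The longer drill and longer spanner have not moved. Handing in.

```bash
python3 -c "
from bench import workorder; print(workorder.finish_job())"
```

```text
the job is handed in; nothing more can be done
None
```

I handed the job in at about 36 s: in the last pictures all five parts sat in their recesses and the longer drill and longer spanner were where they started, but the hand-in returned no verdict.

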